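# Trial closure of a denture flask: bolts home, four clicks on the ratchet lever, hold

## Task

The round bronze denture flask is ready for its trial closure in the green packing clamp. First turn each of the three black wing knobs on the bridge clockwise until it is up against its stop, so that the bridge sits evenly; only then press the red ratchet lever down by exactly four clicks, counted by feel from its free position, no fewer and no more. Finish holding the lever there, with the gripper still on its red grip, because the packed flask keeps settling; leave the denture, the cast and the dropper bottle beside the clamp alone.

Things in the scene. Friction and masses are not known exactly. Their poses are not given: they have to be found in the camera images.
- flask_clamp: green cast clamp fixed to the bench, base 205 x 228 mm. Origin on the bench under the axis of its round bronze flask (104 mm across); +x away from the robot side, y along the row of left and right knobs, z up. Three steel tie bolts carry a three-armed bridge (top face 108 mm above the bench); a black wing knob stands on the end of each arm, the ratchet lever in the middle
- knob_left (a joint): turn of the left knob (at y = +85 mm of the clamp), rad; grows clockwise seen from above; 1.571 = hard against its stop (home, wing in line with the bridge arm), 0 = slack, wing square to the arm. Starts at 0.15 to 0.6, takes 0.12 N m to turn, stays where it is left
- knob_right (a joint): turn of the right knob (at y = -85 mm of the clamp); same as the left one
- knob_rear (a joint): turn of the rear knob (at x = +95 mm, y = 0 of the clamp); same as the left one
- knob_left_grip (a point): middle of the left knob's black wing, on its turning axis, 142 mm above the bench. Wing 46 mm long, 13 mm thick, 28 mm high (128 to 156 mm above the bench), upright flat sides; below it a thin neck, and a round skirt 28 mm across up to 122 mm. The x axis of this point runs along the wing and turns with it; z up
- knob_right_grip (a point): middle of the right knob's wing, same shape and axes
- knob_rear_grip (a point): middle of the rear knob's wing, same shape and axes
- ratchet_lever: lever with a toothed steel wheel. Origin on its level axle, 138 mm above the clamp's origin; -x runs along the lever to the red grip, y along the axle. Free, it is sprung up against a stop with the grip raised 50 degrees, on the robot's side. Pressing it down (1.22 rad at most) gives the first click after 0.2 to 0.37 rad, then one each 0.15 rad (21 mm at the grip), 7 in all; it locks against going back
- lever_grip (a point): middle of the red lever grip, 140 mm from the axle, moves with the lever, axes as the lever's. Grip 84 mm long, 19 mm wide across its upright flat sides (y), 24 mm high. Pushing it down takes 1 to 4 N at first; then the push swells over each tooth to about 10 to 18 N and drops by 5 N or more as it clicks
- pawl_bracket: dark bracket with the sprung pawl behind the toothed wheel, clamped on an arc about the lever's axle; its setting differs (0.07 rad either way), so clicks come sooner or later. Origin on the axle. Teeth give way, and then bar the lever from going back, at about 0.28, 0.43, 0.58, 0.73, 0.88 rad (1st to 5th) between this body's x axis and the lever's
- denture: pink and white denture lying left of and in front of the clamp, 50 x 62 x 19 mm, loose; origin at its underside
- cast_yellow: yellow and white dental cast standing right of the clamp, 64 x 70 x 55 mm, loose; origin at its underside
- dropper_bottle: brown dropper bottle with a black top standing left of the clamp, 33 mm across, 102 mm high, loose; origin at its underside

How it is judged:
By the outcome, as a careful person would: the job done as asked, in the order asked, and still so for the second after the job is handed in, while the arm keeps its last pose, push and grip.
It also fails if it takes over 72 s, if anything falls off the work surface, if the arm or the gripper's body presses on something with over 40 N, if the wrist force passes 120 N, or if a joint passes its speed limit or range.

## Robot

A 6-joint arm with a two-finger parallel gripper is mounted at the origin on a cart in front of the work surface, level with it; the furniture and walls round the work are solid. World frame = base frame: x ahead of the robot, y to its left, z up, the work surface at z = 0. Lengths are in m, angles in rad, forces in N, time in s.
With the tool pointing down it reaches from about 0.325 to 0.875 m from the base axis. Payload 4.4 kg.
Tool frame: the origin (TCP) lies on the centre line of the jaws, within the pads' length; the fingertips stand 19 mm ahead of it and the grasp point (between the pads) is the TCP; z points along the fingers, y is the line along which they close (so a half turn about z gives the same grasp; the last joint's range is limited). The gripper opens to 85 mm and grips with 20 to 120 N. Pads are 22 mm wide; open, the fingers measure 114 mm over their backs; the gripper's body (76 mm by 85 mm) begins 54 mm behind the grasp point. The pads swing forward as they close: fully open they stand 13 mm farther back than shut.
Start: joints at [0.953, 0.207, 1.542, -0, 1.393, -0.15], TCP at [0.259, 0.513, 0.25] pointing down, gripper open.
Joint ranges: [-2.73, 2.73], [-0.86, 2.22], [0.23, 2.46], [-1.11, 4.25], [0.08, 2.63], [-2.82, 2.82]. Speed limits (rad/s): [2.79, 2.79, 3.14, 3.14, 3.14, 3.14].

## Interface

Orientations are given as a rotation vector (axis times angle).
In Python, from station import * gives the robot as it stands. The module is installed in compiled form; this text tells all that it offers.
- The arm moves only by the tool step_arm, never from a script. Its argument "rows" is a list of rows, each a list of 5 numbers: the shift along the tool's x, y, z in cm, then the turn about the tool's z in rad, then the opening, from -1 (shut) to 1 (fully open). In form: [[x, y, z, turn, jaw], ...]. A call has 1 to 12 rows; each row is the pose to reach, as a shift and turn from the pose commanded when the call began, along the tool's axes at that moment; what a row does not reach only later rows make up. A row lasts 1/10 s, in which the tool goes at most 50 mm and 8.59 degrees, less where a joint would pass 70% of its speed; a pose out of reach is approached as far as the arm can. A call with a gripper value outside its range is refused whole. The fingers move at their own pace and stop on an object; "force" is the grip in N (left out, the last holds). Time passes only in rows, so rows that repeat a pose let the fingers close. It gives the time, the measured TCP pose, the force, the opening and the grip force at its end, in the units of the state.
- read_state(): the state, without advancing time (a new reading comes with each control period).
- camera(name): name is "scene" or "top" or "wrist"; returns a dict with "image" (480x640x3 uint8, red, green, blue), "depth" (480x640 float32, m along the optical axis (not along the pixel's ray), 0 where there is no reading), "fx", "fy", "cx", "cy" (pixels), "eye" and "attitude" of the camera in the world. Camera axes: x right, y down, z forward; pixel columns grow to the right and rows downward; lengths in m; the calibration is good to about 2 mm. The wrist camera is an equidistant fisheye: a pixel r from the principal point sees the ray r / f radians off the axis. A picture is of the moment at which its call begins.
- hand_in(): hands the job in; it is judged then, once.
The state is a dict: "time_s": time; "joint_positions": joint angles; "joint_vel": joint speeds; "effort": joint torques, N m; "eef_pos": TCP position; "ee_rot": TCP orientation; "wrist_force": force on the tool from outside, world axes, zero at the start; "torque": the same for the moment, N m; "finger_gap": opening from 0.0 (shut) to 1.0 (fully open); "grip_force": force on a finger pad.
Only numpy, scipy, OpenCV 4.12 (cv2) and the standard library are available. Lean on these libraries where they do the work, as an engineer would, in place of code of your own. Each camera call takes 0.05 s, during which the arm holds its last target. There are 200 camera calls.

## Working session

There is one attempt and no reset: what is moved stays moved. The work goes in short steps, Python scripts to look and compute and a tool call to move; the robot and the scene stay as the last step left them, time stands still between calls to the robot, and variables do not carry over. Pictures are saved under pics/ and viewed, at most 10 in all, crops included, and the job is handed in when it is done.

Besides the shell and the picture viewer there is one more tool, called in YAML: its name, and indented under it one key for each argument. step_arm: Moves the arm, as the interface text tells. Its arguments: {"type":"object","properties":{"rows":{"type":"array"},"force":{"type":"number"}},"required":["rows"]}

```bash
mkdir -p pics
cat > h.py <<'E'
from station import *
import numpy as np, cv2
from scipy.spatial.transform import Rotation as R
def snap(n,f):
    c=camera(n); cv2.imwrite(f'pics/{f}.png',cv2.cvtColor(c['image'],cv2.COLOR_RGB2BGR)); np.save(f'pics/{f}.npy',c,allow_pickle=True); return c
def load(f): return np.load(f'pics/{f}.npy',allow_pickle=True).item()
def att(c):
    a=np.array(c['attitude'],float)
    return a if a.shape==(3,3) else (R.from_rotvec(a).as_matrix() if a.size==3 else R.from_quat(a).as_matrix())
def cloud(c):
    v,u=np.mgrid[:480,:640]; d=c['depth']
    p=np.stack([(u-c['cx'])/c['fx']*d,(v-c['cy'])/c['fy']*d,d],-1)
    return p@att(c).T+np.array(c['eye'])
def st():
    s=read_state(); print({k:np.round(v,4).tolist() for k,v in s.items()})
E
python3 - <<'E'
from h import *
st()
for n in('scene','top'):
    c=snap(n,n+'1'); print(n,c['eye'],c['attitude'],c['fx'],c['cx'],c['cy'])
E
```

```text
{'time_s': 0.0, 'joint_positions': [0.9525, 0.2074, 1.543, 0.0, 1.3935, -0.1505], 'joint_vel': [-0.0011, -0.0012, -0.0012, 0.0001, -0.0005, 0.0001], 'effort': [-0.0005, -38.3037, -29.1594, -0.0001, 0.0105, -0.0], 'eef_pos': [0.2589, 0.5126, 0.2491], 'ee_rot': [-0.7279, -3.0552, 0.0033], 'wrist_force': [-0.4362, 0.1908, 0.085], 'torque': [-0.0177, -0.0182, 0.0178], 'grip_force': 0.0, 'finger_gap': 0.9977}
scene [-0.16560024 -0.6552284   0.63120022] [-1.8796197   0.7419877  -0.48830911] 608.8044339626296 316.8794447037131 236.33854445450737
top [0.3944965  0.0895256  1.37717484] [-2.1660841   2.13228148 -0.12388165] 584.2658033221583 328.78588476464984 235.0679986842245
```

View pics/scene1.png

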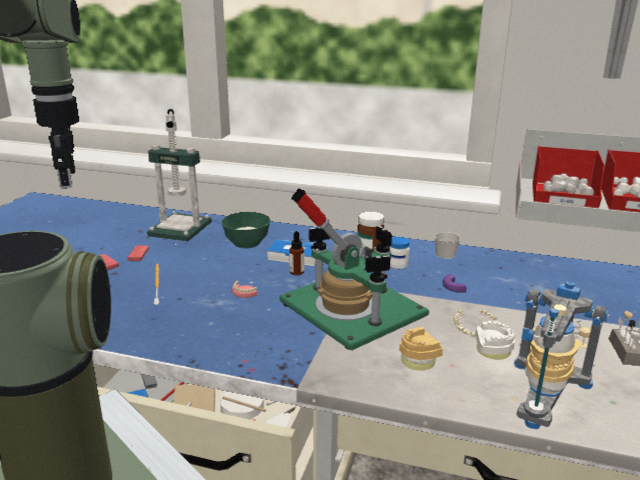

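View pics/top1.png

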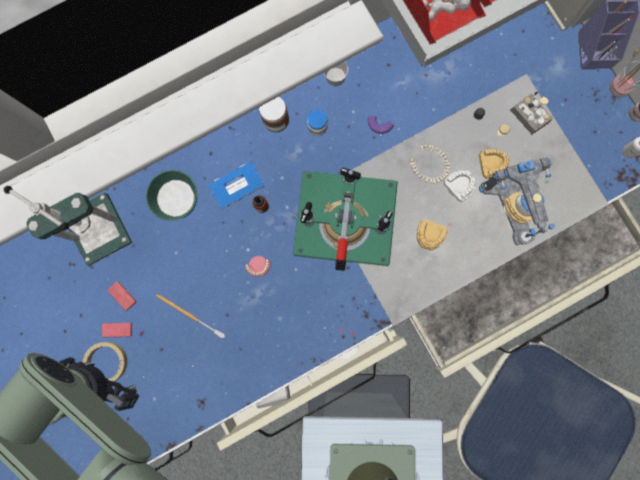

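The clamp is at about (346,217) in the top picture, with its lever pointing down-image towards the robot. The knobs are near (306,214), (386,221) and (350,174).

Run:
```python
from h import *
c=load('top1'); im=cv2.imread('pics/top1.png')[160:280,285:405]
cv2.imwrite('pics/top1c.png',cv2.resize(im,(600,600),interpolation=cv2.INTER_CUBIC))
P=cloud(c); I=c['image'].astype(int)
z=P[...,2]
# green base plate
g=(I[...,1]>I[...,0]+25)&(I[...,1]>I[...,2]+10)
win=np.zeros_like(g); win[160:280,285:405]=1
m=g&win&(z>0.003)&(z<0.04); print(m.sum(), np.percentile(z[m],[5,50,95]))
q=P[m][:,:2].astype(np.float32); r=cv2.minAreaRect(q); print('base rect',r)
print('bench z',np.median(z[260:300,200:230]))
dark=(I.sum(-1)<110)&win.astype(bool)&(z>0.11)&(z<0.175)
n,l,s,ce=cv2.connectedComponentsWithStats(dark.astype(np.uint8))
for i in range(1,n):
    if s[i,4]>20:
        p=P[l==i]; t=p[p[:,2]>0.145]; print(s[i],p.mean(0).round(4),len(t),t.mean(0).round(4), [np.round(x,4) for x in cv2.minAreaRect(t[:,:2].astype(np.float32)*1000)] if len(t)>3 else '')
```

```text
4757 [0.01357662 0.01822827 0.02300872]
base rect ((0.6126512885093689, 0.07024915516376495), (0.22464971244335175, 0.20348775386810303), 84.61791229248047)
bench z -0.0003522422891338861
[341 172  19   9  67] [0.6817 0.0625 0.146 ] 45 [0.682  0.0622 0.1527] [array([682.4546,  63.8662]), array([38.9381,  5.8902]), np.float64(79.7214)]
[304 204   8  19  48] [0.6008 0.1514 0.1413] 28 [0.6018 0.1519 0.1524] [array([598.1854, 152.6096]), array([ 6.7863, 39.6118]), np.float64(77.9998)]
[379 222  10   9  33] [ 0.5739 -0.0097  0.1459] 25 [ 0.5715 -0.0067  0.1539] [array([574.0425,  -7.767 ]), array([ 7.3047, 20.1664]), np.float64(46.588)]
```

View pics/top1c.png

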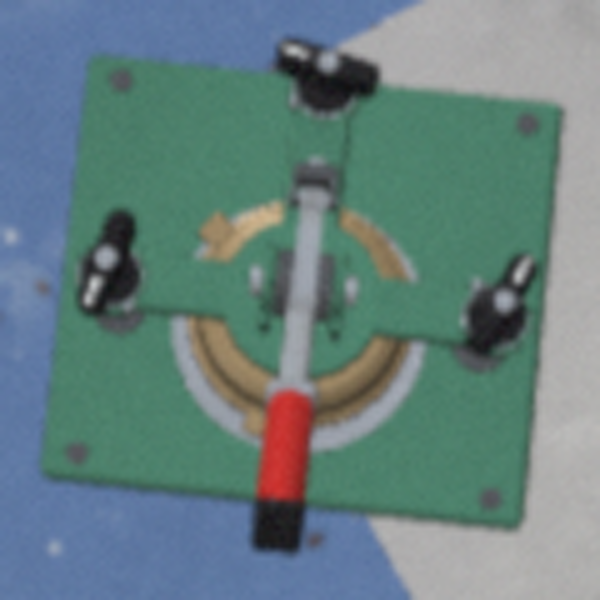

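Run:
```python
from h import *
c=load('top1');A=att(c);e=np.array(c['eye'])
def ray(u,v,z):
    d=A@np.array([(u-c['cx'])/c['fx'],(v-c['cy'])/c['fy'],1]); return e+d*(z-e[2])/d[2]
def cr(x,y,z): return ray(285+(x+.5)/5-.5,160+(y+.5)/5-.5,z)
k=[cr(x,y,.157)[:2] for x,y in((106,258),(505,301),(327,62))]
print('knobs',np.round(k,4)); 
m=np.array([[0,.085],[0,-.085],[.095,0]]); k=np.array(k)
a=m-m.mean(0); b=k-k.mean(0); H=a.T@b; yaw=np.arctan2(H[0,1]-H[1,0],H[0,0]+H[1,1])
Rz=np.array([[np.cos(yaw),-np.sin(yaw)],[np.sin(yaw),np.cos(yaw)]]); o=k.mean(0)-Rz@m.mean(0)
print('yaw',yaw,np.degrees(yaw),'origin',o,'resid',k-(m@Rz.T+o))
# base corners at z .02
co=[cr(x,y,.018)[:2] for x,y in((90,58),(562,106),(524,528),(43,476))]; print(np.round(co,4),np.mean(co,0))
# wing tips
for n,p,q in(('L',(120,218),(90,305)),('R',(528,262),(475,340)),('rear',(283,52),(372,82))):
    P,Q=cr(*p,.155)[:2],cr(*q,.155)[:2]; d=Q-P; print(n,P,Q,(P+Q)/2,np.linalg.norm(d),'dir',np.degrees(np.arctan2(d[1],d[0]))%180)
print('lever axis')
P,Q=cr(278,500,.245)[:2],cr(293,395,.2)[:2];print(P,Q,np.degrees(np.arctan2(*(Q-P)[::-1])))
for x,y,z in((278,545,.0),):print(cr(x,y,z))
```

```text
knobs [[ 0.6016  0.1561]
 [ 0.5857 -0.0128]
 [ 0.6878  0.0635]]
yaw -0.09180832581589908 -5.260229593412977 origin [0.59350254 0.07182248] resid [[ 3.38953898e-04 -3.96350544e-04]
 [-3.01783596e-05  4.61624644e-06]
 [-3.08775538e-04  3.91734297e-04]]
[[ 0.7216  0.1733]
 [ 0.7014 -0.0511]
 [ 0.5007 -0.0337]
 [ 0.5215  0.1909]] [0.61130942 0.06985136]
L [0.61928774 0.1505952 ] [0.58170843 0.16252105] [0.60049809 0.15655812] 0.03942626358217124 dir 162.39309899114508
R [ 0.60284425 -0.02264268] [ 5.69152822e-01 -4.02631391e-04] [ 0.58599854 -0.01152265] 0.040369938243634884 dir 146.57080378199834
rear [0.69239222 0.08233181] [0.67980234 0.04414574] [0.68609728 0.06323878] 0.040207974745928736 dir 71.75270477760934
lever axis
[0.4923654  0.08235141] [0.53908364 0.07657771] -7.045205868799203
[0.49225706 0.08050107 0.        ]
```

```bash
cat >> h.py <<'E'
O=np.array([.5935,.0718]); YAW=-.0918
CX=np.array([np.cos(YAW),np.sin(YAW)]); CY=np.array([-CX[1],CX[0]])
def W(x,y,z): return np.r_[O+CX*x+CY*y,z]
def plan(tgt,ydir=None,s=None):
    """shift (cm) and turn to bring TCP to tgt with tool y along ydir (deg, mod 180)"""
    s=s or read_state(); M=R.from_rotvec(s['ee_rot']).as_matrix()
    sh=M.T@(np.array(tgt)-s['eef_pos'])*100; yd=np.degrees(np.arctan2(M[1,1],M[0,1])); out=[]
    if ydir is not None:
        for k in(0,180,360,-180):
            t=-np.radians(ydir+k-yd); out.append(round(t,3))
    print('shift',sh.round(2),'tool y now',yd.round(1),'turns',out,'q1,q6',s['joint_positions'][0],s['joint_positions'][5],'tilt',M[:,2].round(4))
E
python3 - <<'E'
from h import *
for n,p,w in(('L',W(0,.085,.148),162.4),('rear',W(.095,0,.148),71.75),('R',W(0,-.085,.148),146.6)):
    print(n,p.round(4),'q1 there',np.arctan2(p[1],p[0])); plan(p,w-90)
plan(W(-.09,0,.245),90-5.26)
E
```

```text
L [0.6013 0.1564 0.148 ] q1 there 0.2545334285111987
shift [-46.63 -16.34  10.14] tool y now 63.2 turns [np.float64(-0.161), np.float64(-3.302), np.float64(-6.444), np.float64(2.981)] q1,q6 0.9525046763051178 -0.1504660822387149 tilt [-0.0012 -0.0017 -1.    ]
rear [0.6881 0.0631 0.148 ] q1 there 0.0914334126238117
shift [-58.59 -20.75  10.15] tool y now 63.2 turns [np.float64(1.421), np.float64(-1.72), np.float64(-4.862), np.float64(4.563)] q1,q6 0.9525046763051178 -0.1504660822387149 tilt [-0.0012 -0.0017 -1.    ]
R [ 0.5857 -0.0128  0.148 ] q1 there -0.02192225039385914
shift [-52.87 -32.15  10.17] tool y now 63.2 turns [np.float64(0.115), np.float64(-3.026), np.float64(-6.168), np.float64(3.257)] q1,q6 0.9525046763051178 -0.1504660822387149 tilt [-0.0012 -0.0017 -1.    ]
shift [-41.38 -27.57   0.47] tool y now 63.2 turns [np.float64(-0.376), np.float64(-3.518), np.float64(-6.659), np.float64(2.766)] q1,q6 0.9525046763051178 -0.1504660822387149 tilt [-0.0012 -0.0017 -1.    ]
```

step_arm:
  rows:
    - [-4,-1.4,0,-0.02,0.5]
    - [-8.6,-3,0,-0.05,0]
    - [-13.2,-4.6,0,-0.08,0]
    - [-17.8,-6.2,0,-0.1,0]
    - [-22.4,-7.8,0,-0.12,0]
    - [-27,-9.5,0,-0.14,0]
    - [-31.6,-11.1,0,-0.16,0]
    - [-36.2,-12.7,0,-0.16,0]
    - [-40.8,-14.3,0,-0.16,0]
    - [-45,-15.8,0,-0.16,0]
    - [-46.6,-16.3,0,-0.16,0]
    - [-46.6,-16.3,0,-0.16,0]
  force: 40

```text
time_s: 1.3
eef_pos: [0.6028, 0.1554, 0.2494]
ee_rot: [-0.487, -3.103, 0.001]
wrist_force: [-0.3, 1.0, -0.6]
finger_gap: 0.499
grip_force: 0.0
```

Run:
```python
from h import *
st(); plan(W(0,.085,.148),72.4); snap('wrist','w1')
```

```text
{'time_s': 1.3, 'joint_positions': [0.1135, 0.3076, 1.4179, -0.0002, 1.4172, -1.1458], 'joint_vel': [0.0548, -0.0284, 0.037, 0.0282, 0.0193, 0.0149], 'effort': [-1.3437, -42.405, -29.9634, -0.1933, -0.127, -0.0976], 'eef_pos': [0.6028, 0.1554, 0.2494], 'ee_rot': [-0.4871, -3.1026, 0.0007], 'wrist_force': [-0.346, 0.9984, -0.5883], 'torque': [-0.0065, -0.0097, -0.0142], 'grip_force': 0.0, 'finger_gap': 0.4992}
shift [ 0.17  0.05 10.14] tool y now 72.2 turns [np.float64(-0.004), np.float64(-3.146), np.float64(-6.287), np.float64(3.137)] q1,q6 0.11353861948960449 -1.1457578556156571 tilt [-1.1e-03 -3.0e-04 -1.0e+00]
```

View pics/w1.png

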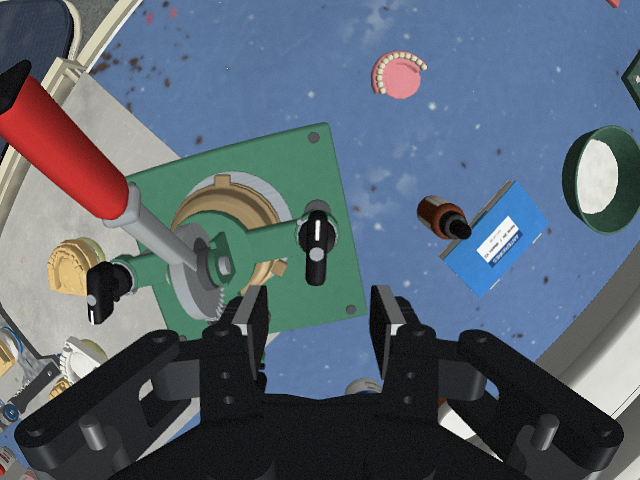

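The wrist view shows the left wing at (316,250), centred between the fingers and in line with the pads. I'll descend and grip.

step_arm:
  rows:
    - [0.1,0.05,3.5,0,0]
    - [0.15,0.05,7,0,0]
    - [0.15,0.05,9.5,0,0]
    - [0.15,0.05,10.1,0,0]
    - [0.15,0.05,10.1,0,0]
    - [0.15,0.05,10.1,0,-1]
    - [0.15,0.05,10.1,0,-1]
    - [0.15,0.05,10.1,0,-1]
    - [0.15,0.05,10.1,0,-1]
    - [0.15,0.05,10.1,0,-1]
  force: 40

```text
time_s: 2.35
eef_pos: [0.6003, 0.1551, 0.1519]
ee_rot: [0.482, 3.104, -0.01]
wrist_force: [-4.8, -10.6, 6.1]
finger_gap: 0.143
grip_force: 40.2
```

Run:
```python
from h import *
st(); plan(W(0,.085,.148),72.4)
```

```text
{'time_s': 2.35, 'joint_positions': [0.1164, 0.3932, 1.5148, -0.0067, 1.2349, -1.1439], 'joint_vel': [0.0008, 0.0013, -0.0014, 0.0007, -0.0016, -0.0009], 'effort': [5.0961, -41.4048, -28.218, 2.5463, -1.9858, -0.0502], 'eef_pos': [0.6003, 0.1551, 0.1519], 'ee_rot': [0.4822, 3.1038, -0.0101], 'wrist_force': [-4.8466, -10.5833, 6.1075], 'torque': [-1.537, 0.818, -0.0871], 'grip_force': 40.2089, 'finger_gap': 0.1433}
shift [-0.05  0.16  0.39] tool y now 72.3 turns [np.float64(-0.001), np.float64(-3.143), np.float64(-6.284), np.float64(3.14)] q1,q6 0.11643541446185254 -1.1438776090619815 tilt [-5.0e-04 -6.4e-03 -1.0e+00]
```

step_arm:
  rows:
    - [0,-0.12,0,0,-1]
    - [0,-0.12,0,0.13,-1]
    - [0,-0.12,0,0.26,-1]
    - [0,-0.12,0,0.39,-1]
    - [0,-0.12,0,0.52,-1]
    - [0,-0.12,0,0.65,-1]
    - [0,-0.12,0,0.78,-1]
    - [0,-0.12,0,0.91,-1]
    - [0,-0.12,0,1.04,-1]
    - [0,-0.12,0,1.17,-1]
    - [0,-0.12,0,1.27,-1]
    - [0,-0.12,0,1.27,-1]
  force: 40

```text
time_s: 3.55
eef_pos: [0.6027, 0.1566, 0.1519]
ee_rot: [2.226, 2.21, 0.006]
wrist_force: [4.1, -2.6, 0.6]
finger_gap: 0.143
grip_force: 39.5
```

Run:
```python
from h import *
st(); plan(W(0,.085,.148),-5.26)
```

```text
{'time_s': 3.55, 'joint_positions': [0.1162, 0.3934, 1.5143, -0.002, 1.2273, 0.1242], 'joint_vel': [0.0, 0.0001, -0.0003, 0.0038, 0.0023, -0.0697], 'effort': [2.613, -43.0837, -24.8814, 1.0699, 0.7698, 0.31], 'eef_pos': [0.6027, 0.1566, 0.1519], 'ee_rot': [2.2256, 2.2095, 0.0062], 'wrist_force': [4.1267, -2.6141, 0.5889], 'torque': [-0.6389, -0.4341, -0.0896], 'grip_force': 39.53, 'finger_gap': 0.1426}
shift [-0.02 -0.14  0.39] tool y now -0.4 turns [np.float64(0.085), np.float64(-3.057), np.float64(-6.199), np.float64(3.226)] q1,q6 0.11624721878532217 0.12416374661212767 tilt [ 0.0067 -0.0011 -1.    ]
```

step_arm:
  rows:
    - [0,0,0,0.05,-1]
    - [0,0,0,0.1,-1]
    - [0,0,0,0.13,-1]
    - [0,0,0,0.16,-1]
    - [0,0,0,0.16,-1]

```text
time_s: 4.05
eef_pos: [0.6029, 0.157, 0.152]
ee_rot: [2.389, 2.031, 0.008]
wrist_force: [5.3, -2.2, 1.3]
finger_gap: 0.141
grip_force: 58.2
```

Run:
```python
from h import *
st(); plan(W(0,.085,.148),-5.26)
```

```text
{'time_s': 4.05, 'joint_positions': [0.1169, 0.3936, 1.514, -0.0022, 1.2266, 0.2793], 'joint_vel': [0.0001, 0.0017, -0.0004, -0.0012, 0.0002, -0.0138], 'effort': [1.184, -42.8709, -24.3217, 1.2846, 1.1204, 1.264], 'eef_pos': [0.6029, 0.157, 0.152], 'ee_rot': [2.389, 2.0311, 0.0078], 'wrist_force': [5.2827, -2.1585, 1.3131], 'torque': [-0.4644, -0.5664, 1.1889], 'grip_force': 58.1558, 'finger_gap': 0.1415}
shift [-0.08 -0.16  0.4 ] tool y now -9.3 turns [np.float64(-0.07), np.float64(-3.211), np.float64(-6.353), np.float64(3.072)] q1,q6 0.11690915202009435 0.27926649615712196 tilt [ 0.0076 -0.0012 -1.    ]
```

step_arm:
  rows:
    - [0,0,0,0,0]
    - [0,0,0,0,0]
    - [0,0,0,0,0]
    - [0,0,-3,0,0]
    - [0,0,-6.5,0,0]
    - [0,0,-6.5,0,0]

```text
time_s: 4.65
eef_pos: [0.6034, 0.1581, 0.2205]
ee_rot: [2.394, 2.026, 0.015]
wrist_force: [1.1, 0.3, 1.0]
finger_gap: 0.496
grip_force: 0.0
```

Run:
```python
from h import *
st(); plan(W(.095,0,.148),71.75-90); snap('wrist','w2')
```

```text
{'time_s': 4.65, 'joint_positions': [0.1175, 0.3256, 1.4554, 0.0005, 1.3497, 0.2837], 'joint_vel': [-0.0023, 0.0351, 0.0552, -0.0021, -0.0377, 0.0005], 'effort': [0.1177, -40.3172, -26.0944, -0.0047, 0.4611, 0.0032], 'eef_pos': [0.6034, 0.1581, 0.2205], 'ee_rot': [2.3941, 2.0255, 0.0146], 'wrist_force': [1.1191, 0.3378, 1.0323], 'torque': [-0.0188, -0.0299, 0.0222], 'grip_force': 0.0, 'finger_gap': 0.4959}
shift [-8.    9.85  7.33] tool y now -9.5 turns [np.float64(0.152), np.float64(-2.989), np.float64(-6.131), np.float64(3.294)] q1,q6 0.11745421963259874 0.28374990435515995 tilt [ 0.0107  0.0017 -0.9999]
```

View pics/w2.png

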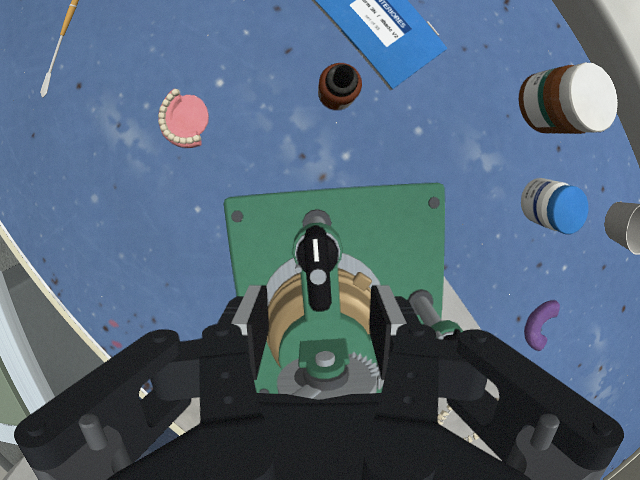

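The left wing (316,265) now lies along its bridge arm. Next is the rear knob.

step_arm:
  rows:
    - [-3,3.5,0,0.05,0]
    - [-6,7,0,0.1,0]
    - [-8,9.8,0,0.15,0]
    - [-8,9.8,0,0.15,0]
    - [-8,9.8,0,0.15,0]
    - [-8,9.8,0,0.15,0]

```text
time_s: 5.3
eef_pos: [0.6821, 0.0632, 0.213]
ee_rot: [-2.541, -1.843, 0.003]
wrist_force: [0.3, -0.0, 1.1]
finger_gap: 0.497
grip_force: 0.0
```

Run:
```python
from h import *
st(); plan(W(.095,0,.148),71.75-90); snap('wrist','w3')
```

```text
{'time_s': 5.3, 'joint_positions': [-0.0341, 0.4665, 1.2782, 0.0006, 1.3999, 0.2817], 'joint_vel': [0.0111, -0.0147, -0.0, -0.0032, -0.0019, 0.0011], 'effort': [-0.7286, -48.885, -29.4038, -0.0383, -0.0132, -0.0011], 'eef_pos': [0.6821, 0.0632, 0.213], 'ee_rot': [-2.5413, -1.843, 0.0031], 'wrist_force': [0.3271, -0.0316, 1.1122], 'torque': [-0.0719, 0.0418, 0.0226], 'grip_force': 0.0, 'finger_gap': 0.4973}
shift [0.18 0.59 6.49] tool y now -18.1 turns [np.float64(0.003), np.float64(-3.139), np.float64(-6.281), np.float64(3.144)] q1,q6 -0.03406671353710379 0.28171938813646924 tilt [-2.9e-03  7.0e-04 -1.0e+00]
```

View pics/w3.png

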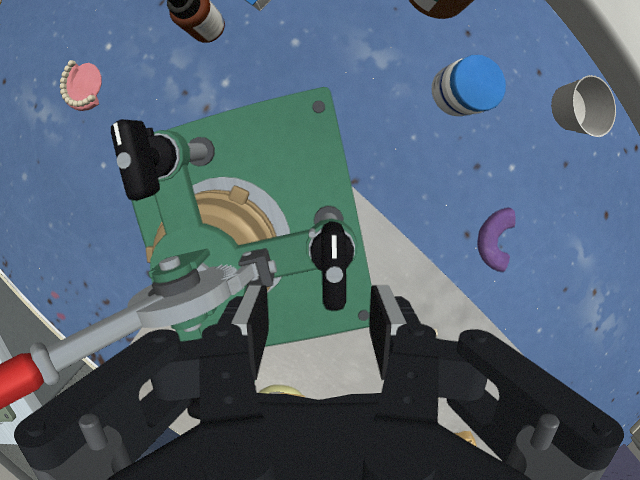

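The rear wing is at (334,265), about 6 mm towards +tool y from the middle of the jaws, as computed. I'll narrow the jaws to clear the pawl bracket at (258,268).

step_arm:
  rows:
    - [0.2,0.6,0,0,-0.3]
    - [0.2,0.6,0,0,-0.3]
    - [0.2,0.6,2.5,0,-0.3]
    - [0.2,0.6,5,0,-0.3]
    - [0.2,0.6,6.3,0,-0.3]
    - [0.2,0.6,6.3,0,-0.3]
    - [0.2,0.6,6.3,0,-0.3]
    - [0.2,0.6,6.3,0,-1]
    - [0.2,0.6,6.3,0,-1]
    - [0.2,0.6,6.3,0,-1]
    - [0.2,0.6,6.3,0,-1]
  force: 40

```text
time_s: 6.45
eef_pos: [0.6902, 0.0626, 0.1534]
ee_rot: [2.543, 1.843, 0.003]
wrist_force: [-4.8, 2.1, 6.4]
finger_gap: 0.14
grip_force: 41.0
```

Run:
```python
from h import *
st(); plan(W(.095,0,.15),-95.26)
```

```text
{'time_s': 6.45, 'joint_positions': [-0.0345, 0.5323, 1.3093, 0.0004, 1.2982, 0.2821], 'joint_vel': [-0.0008, 0.0007, 0.0017, -0.0012, -0.001, -0.0014], 'effort': [-1.1353, -46.9376, -27.2209, -0.291, -1.1144, 0.0807], 'eef_pos': [0.6902, 0.0626, 0.1534], 'ee_rot': [2.5433, 1.8429, 0.0026], 'wrist_force': [-4.7567, 2.0976, 6.4295], 'torque': [0.2183, 0.6215, 0.0621], 'grip_force': 41.0084, 'finger_gap': 0.1404}
shift [-0.02 -0.22  0.34] tool y now -18.1 turns [np.float64(1.346), np.float64(-1.796), np.float64(-4.937), np.float64(4.487)] q1,q6 -0.034478430986722874 0.28209929417176066 tilt [ 1.8e-03  4.0e-04 -1.0e+00]
```

step_arm:
  rows:
    - [0,-0.06,0,0.12,-1]
    - [0,-0.06,0,0.25,-1]
    - [0,-0.06,0,0.38,-1]
    - [0,-0.06,0,0.51,-1]
    - [0,-0.06,0,0.64,-1]
    - [0,-0.06,0,0.77,-1]
    - [0,-0.06,0,0.9,-1]
    - [0,-0.06,0,1.03,-1]
    - [0,-0.06,0,1.16,-1]
    - [0,-0.06,0,1.28,-1]
    - [0,-0.06,0,1.36,-1]
    - [0,-0.06,0,1.41,-1]

```text
time_s: 7.65
eef_pos: [0.6916, 0.0602, 0.1535]
ee_rot: [3.128, -0.246, 0.011]
wrist_force: [1.2, -4.2, 2.8]
finger_gap: 0.145
grip_force: 56.0
```

Run:
```python
from h import *
st(); plan(W(.095,0,.15),-95.26)
```

```text
{'time_s': 7.65, 'joint_positions': [-0.036, 0.532, 1.3096, -0.0041, 1.2933, 1.6927], 'joint_vel': [0.0032, 0.0015, -0.0003, -0.0052, 0.0017, 0.4586], 'effort': [1.7182, -48.4787, -25.7809, 1.5141, 0.4689, 0.9319], 'eef_pos': [0.6916, 0.0602, 0.1535], 'ee_rot': [3.1283, -0.2457, 0.0108], 'wrist_force': [1.1777, -4.1769, 2.8015], 'torque': [-0.6923, -0.121, 1.2222], 'grip_force': 56.0102, 'finger_gap': 0.1448}
shift [-0.4  -0.23  0.35] tool y now -99.0 turns [np.float64(-0.065), np.float64(-3.207), np.float64(-6.348), np.float64(3.077)] q1,q6 -0.03598615814851345 1.692665637972362 tilt [ 0.0065 -0.0042 -1.    ]
```

step_arm:
  rows:
    - [0,-0.06,0,0.02,-1]
    - [0,-0.06,0,0.02,-0.3]
    - [0,-0.06,0,0.02,-0.3]
    - [0,-0.06,0,0.02,-0.3]
    - [0,-0.06,-3,0,-0.3]
    - [0,-0.06,-6.5,0,-0.3]
    - [0,-0.06,-6.5,-0.14,-0.3]
    - [0,-0.06,-6.5,-0.28,-0.3]
    - [0,-0.06,-6.5,-0.42,-0.3]
    - [0,-0.06,-6.5,-0.56,-0.3]
    - [0,-0.06,-6.5,-0.7,-0.3]
    - [0,-0.06,-6.5,-0.7,-0.3]

```text
time_s: 8.85
eef_pos: [0.689, 0.0634, 0.2159]
ee_rot: [-3.026, -0.844, 0.001]
wrist_force: [0.8, -0.3, -1.0]
finger_gap: 0.35
grip_force: 0.0
```

Run:
```python
from h import *
st(); plan(W(0,-.085,.215),56.6)
```

```text
{'time_s': 8.85, 'joint_positions': [-0.0333, 0.4773, 1.2566, 0.0003, 1.4084, 0.9937], 'joint_vel': [0.0007, -0.0008, -0.0025, -0.002, -0.001, 0.1007], 'effort': [-0.0288, -49.8011, -29.3907, -0.0015, 0.0021, -0.6254], 'eef_pos': [0.689, 0.0634, 0.2159], 'ee_rot': [-3.0257, -0.8436, 0.001], 'wrist_force': [0.7974, -0.2619, -0.9988], 'torque': [-0.016, -0.0368, -0.002], 'grip_force': 0.0, 'finger_gap': 0.3501}
shift [-12.78   1.18   0.09] tool y now -58.8 turns [np.float64(-2.015), np.float64(-5.156), np.float64(-8.298), np.float64(1.127)] q1,q6 -0.03326087640552866 0.9936716482378483 tilt [-7.e-04  4.e-04 -1.e+00]
```

step_arm:
  rows:
    - [-2,0.2,0,-0.14,-0.1]
    - [-4,0.4,0,-0.28,-0.1]
    - [-6,0.5,0,-0.42,-0.1]
    - [-8,0.7,0,-0.56,-0.1]
    - [-10,0.9,0,-0.7,-0.1]
    - [-12,1.1,0,-0.84,-0.1]
    - [-12.8,1.2,0,-0.98,-0.1]
    - [-12.8,1.2,0,-1.12,-0.1]
    - [-12.8,1.2,0,-1.26,-0.1]
    - [-12.8,1.2,0,-1.4,-0.1]
    - [-12.8,1.2,0,-1.54,-0.1]
    - [-12.8,1.2,0,-1.68,-0.1]

```text
time_s: 10.05
eef_pos: [0.5858, -0.0132, 0.2162]
ee_rot: [-1.388, -2.818, -0.0]
wrist_force: [0.3, 0.4, -0.9]
finger_gap: 0.452
grip_force: 0.0
```

step_arm:
  rows:
    - [0,0,0,-0.14,-0.1]
    - [0,0,0,-0.28,-0.1]
    - [0,0,0,-0.34,-0.1]
    - [0,0,0,-0.34,-0.1]
    - [0,0,0,-0.34,-0.1]

```text
time_s: 10.55
eef_pos: [0.5859, -0.0133, 0.2162]
ee_rot: [-0.899, -3.01, -0.0]
wrist_force: [-0.4, 0.3, -0.3]
finger_gap: 0.447
grip_force: 0.0
```

Run:
```python
from h import *
st(); plan(W(0,-.085,.15),56.6); snap('wrist','w4')
```

```text
{'time_s': 10.55, 'joint_positions': [-0.1704, 0.2587, 1.5504, 0.0001, 1.3327, -1.1606], 'joint_vel': [0.0004, -0.0002, -0.0017, 0.0003, 0.0011, -0.0128], 'effort': [0.0031, -39.8217, -28.4611, 0.0016, 0.0016, -0.0003], 'eef_pos': [0.5859, -0.0133, 0.2162], 'ee_rot': [-0.8992, -3.0099, -0.0002], 'wrist_force': [-0.4485, 0.3478, -0.3194], 'torque': [-0.0046, -0.0566, 0.0294], 'grip_force': 0.0, 'finger_gap': 0.4471}
shift [0.03 0.03 6.62] tool y now 56.7 turns [np.float64(0.002), np.float64(-3.139), np.float64(-6.281), np.float64(3.144)] q1,q6 -0.17037262983157878 -1.160586679152177 tilt [-2.e-04  2.e-04 -1.e+00]
```

View pics/w4.png

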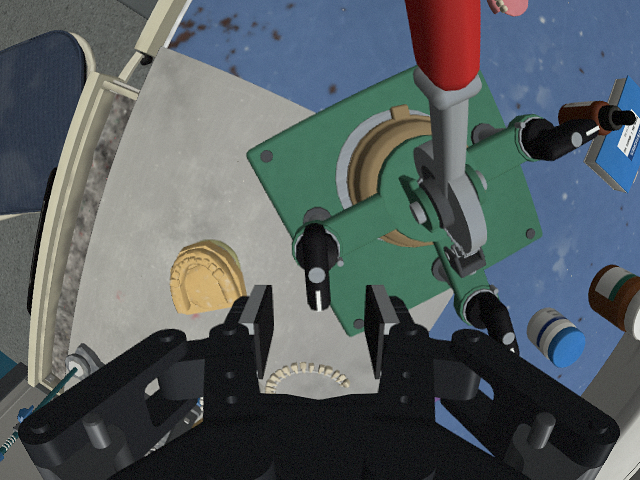

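The right wing at (318,265) is centred between the fingers. The left (560,140) and rear (490,320) wings lie along their arms.

step_arm:
  rows:
    - [0,0,3,0,-0.1]
    - [0,0,5.5,0,-0.1]
    - [0,0,6.6,0,-0.1]
    - [0,0,6.6,0,-0.1]
    - [0,0,6.6,0,-0.1]
    - [0,0,6.6,0,-1]
    - [0,0,6.6,0,-1]
    - [0,0,6.6,0,-1]
    - [0,0,6.6,0,-1]
  force: 40

```text
time_s: 11.5
eef_pos: [0.5862, -0.0148, 0.1522]
ee_rot: [0.894, 3.01, -0.004]
wrist_force: [-4.3, -3.2, 5.4]
finger_gap: 0.139
grip_force: 41.6
```

step_arm:
  rows:
    - [0,0,0,0.12,-1]
    - [0,0,0,0.25,-1]
    - [0,0,0,0.38,-1]
    - [0,0,0,0.51,-1]
    - [0,0,0,0.64,-1]
    - [0,0,0,0.77,-1]
    - [0,0,0,0.9,-1]
    - [0,0,0,1.0,-1]
    - [0,0,0,1.08,-1]
    - [0,0,0,1.13,-1]
    - [0,0,0,1.13,-1]

```text
time_s: 12.6
eef_pos: [0.5869, -0.0145, 0.1522]
ee_rot: [2.364, 2.064, 0.001]
wrist_force: [-2.2, -3.2, 5.6]
finger_gap: 0.142
grip_force: 48.5
```

Run:
```python
from h import *
st(); plan(W(0,-.085,.15),-5.26)
```

```text
{'time_s': 12.6, 'joint_positions': [-0.171, 0.3261, 1.6057, -0.0021, 1.2068, -0.035], 'joint_vel': [-0.0004, 0.0006, -0.0005, 0.0008, 0.0006, -0.0291], 'effort': [1.3852, -37.8064, -25.0845, 1.2605, -0.553, 0.8295], 'eef_pos': [0.5869, -0.0145, 0.1522], 'ee_rot': [2.3639, 2.0638, 0.0006], 'wrist_force': [-2.1742, -3.1615, 5.6477], 'torque': [-0.5458, 0.4439, 0.6185], 'grip_force': 48.476, 'finger_gap': 0.1415}
shift [ 0.15 -0.14  0.22] tool y now -7.8 turns [np.float64(-0.044), np.float64(-3.185), np.float64(-6.327), np.float64(3.098)] q1,q6 -0.1710190749100617 -0.03496329079257049 tilt [ 0.0026 -0.0024 -1.    ]
```

step_arm:
  rows:
    - [0,0,0,0.04,-1]
    - [0,0,0,0.04,-1]
    - [0,0,0,0.04,-0.3]
    - [0,0,0,0.04,-0.3]
    - [0,0,0,0.04,-0.3]
    - [0,0,-3,0,-0.1]
    - [0,0,-7,0,-0.1]
    - [0,0,-11.5,0,-0.1]
    - [0,0,-16,0,-0.1]
    - [0,0,-20,0,0]
    - [0,0,-20.8,0,0]
    - [0,0,-20.8,0,0]

```text
time_s: 13.8
eef_pos: [0.5869, -0.0134, 0.3607]
ee_rot: [2.366, 2.062, 0.005]
wrist_force: [0.6, 0.0, -0.3]
finger_gap: 0.499
grip_force: 0.0
```

Run:
```python
from h import *
st(); plan(W(-.09,0,.36),84.74)
```

```text
{'time_s': 13.8, 'joint_positions': [-0.1704, 0.1683, 1.3616, 0.0004, 1.6068, -0.0335], 'joint_vel': [-0.0022, 0.0387, 0.0754, -0.0024, -0.0115, -0.0017], 'effort': [0.0194, -39.567, -32.0171, 0.0029, 0.0596, 0.0003], 'eef_pos': [0.5869, -0.0134, 0.3607], 'ee_rot': [2.3655, 2.062, 0.0054], 'wrist_force': [0.5849, 0.0237, -0.3164], 'torque': [-0.0563, -0.0147, -0.0486], 'grip_force': 0.0, 'finger_gap': 0.4989}
shift [ 8.13 -9.5   0.02] tool y now -7.8 turns [np.float64(-1.616), np.float64(-4.757), np.float64(-7.899), np.float64(1.526)] q1,q6 -0.17042554792728967 -0.033499665258022615 tilt [ 4.9e-03 -4.0e-04 -1.0e+00]
```

step_arm:
  rows:
    - [0.8,-0.9,0,-0.14,0]
    - [1.6,-1.8,0,-0.28,0]
    - [2.4,-2.7,0,-0.42,0]
    - [3.2,-3.7,0,-0.56,0]
    - [4,-4.7,0,-0.7,0]
    - [4.8,-5.6,0,-0.84,0]
    - [5.6,-6.5,0,-0.98,0]
    - [6.4,-7.5,0,-1.12,0]
    - [7.2,-8.4,0,-1.26,0]
    - [8.1,-9.5,0,-1.4,0]
    - [8.1,-9.5,0,-1.53,0]
    - [8.1,-9.5,0,-1.61,0]

```text
time_s: 15.0
eef_pos: [0.5014, 0.0803, 0.3551]
ee_rot: [-0.146, -3.133, -0.0]
wrist_force: [-0.3, 0.3, -0.3]
finger_gap: 0.5
grip_force: 0.0
```

Run:
```python
from h import *
st(); plan(W(-.09,0,.245),84.74); snap('wrist','w5')
c=snap('top','top2');I=c['image'].astype(int);P=cloud(c);m=(I[...,0]>150)&(I[...,1]<70)&(P[...,2]>.17); print(m.sum())
c=snap('scene','sc2');I=c['image'].astype(int);P=cloud(c);m=(I[...,0]>130)&(I[...,1]<60)&(I[...,2]<70)&(P[...,2]>.17); q=P[m]; q=q[np.linalg.norm(q[:,:2]-W(-.09,0,0)[:2],axis=1)<.08];
l=np.c_[(q[:,:2]-O)@CX,(q[:,:2]-O)@CY,q[:,2]]; print(len(l),l.min(0),l.max(0),np.median(l,0))
u,s,v=np.linalg.svd(l-l.mean(0),full_matrices=False);print(v[0],np.degrees(np.arctan2(v[0][2],-v[0][0])))
```

```text
{'time_s': 15.0, 'joint_positions': [-0.012, 0.002, 1.5518, 0.0003, 1.5932, -1.4899], 'joint_vel': [-0.0068, 0.0049, -0.0036, -0.0007, -0.0007, -0.7665], 'effort': [0.2378, -31.0494, -30.6838, 0.0242, 0.0452, 0.4767], 'eef_pos': [0.5014, 0.0803, 0.3551], 'ee_rot': [-0.1455, -3.1328, -0.0001], 'wrist_force': [-0.3133, 0.2796, -0.3216], 'torque': [-0.0062, -0.037, -0.0351], 'grip_force': 0.0, 'finger_gap': 0.4995}
shift [-0.31  0.   11.01] tool y now 84.7 turns [np.float64(-0.001), np.float64(-3.143), np.float64(-6.284), np.float64(3.141)] q1,q6 -0.011969250651996659 -1.4899246136684432 tilt [-5.4e-03  3.0e-04 -1.0e+00]
784
175 [-0.11272644 -0.01444153  0.21937414] [-0.05559885 -0.00298556  0.27678503] [-0.0912508  -0.01091113  0.25173543]
[ 0.68235372  0.02276825 -0.73066751] -133.04171514846726
```

View pics/w5.png

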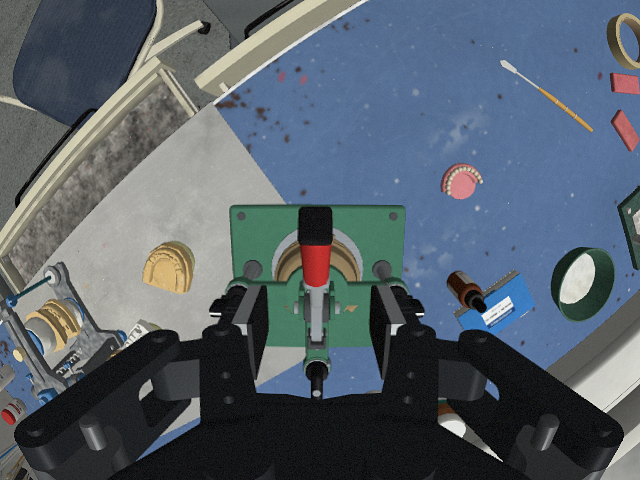

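The lever's red grip (316,255) is centred between the fingers. I'll descend around it.

step_arm:
  rows:
    - [-0.3,0,0,0,0]
    - [-0.3,0,3,0,0]
    - [-0.3,0,6.5,0,0]
    - [-0.3,0,10,0,0]
    - [-0.3,0,11,0,0]
    - [-0.3,0,11,0,0]
    - [-0.3,0,11,0,0]
    - [-0.3,0,11,0,0]

```text
time_s: 15.95
eef_pos: [0.5075, 0.0794, 0.2507]
ee_rot: [0.154, 3.133, 0.0]
wrist_force: [-0.3, -0.2, 0.1]
finger_gap: 0.5
grip_force: 0.0
```

Run:
```python
from h import *
st(); plan(W(-.09,0,.245),84.74)
```

```text
{'time_s': 15.95, 'joint_positions': [-0.0134, 0.0726, 1.6925, -0.0, 1.372, -1.4861], 'joint_vel': [0.0014, -0.0041, 0.0027, -0.0014, -0.0032, 0.0006], 'effort': [-0.0132, -31.6482, -28.5029, -0.0008, 0.0061, 0.0018], 'eef_pos': [0.5075, 0.0794, 0.2507], 'ee_rot': [0.1537, 3.1333, 0.0002], 'wrist_force': [-0.2563, -0.1768, 0.0941], 'torque': [0.0277, -0.0281, 0.0051], 'grip_force': 0.0, 'finger_gap': 0.4998}
shift [0.37 0.03 0.57] tool y now 84.4 turns [np.float64(-0.006), np.float64(-3.148), np.float64(-6.289), np.float64(3.135)] q1,q6 -0.013364231620854972 -1.4861404551158348 tilt [ 4.5e-03 -1.0e-04 -1.0e+00]
```

step_arm:
  rows:
    - [0.4,0,0.5,0,0]
    - [0.4,0,0.5,0,0]
    - [0.4,0,0.5,0,-1]
    - [0.4,0,0.5,0,-1]
    - [0.4,0,0.5,0,-1]
    - [0.4,0,0.5,0,-1]
    - [0.4,0,0.5,0,-1]
  force: 60

```text
time_s: 16.65
eef_pos: [0.5017, 0.0782, 0.2438]
ee_rot: [-0.154, -3.137, 0.005]
wrist_force: [-1.5, -6.0, 1.9]
finger_gap: 0.215
grip_force: 59.6
```

```bash
cat >> h.py <<'E'
def lev():
    s=read_state(); p=s['eef_pos']; x=(np.array(p[:2])-O)@CX; z=p[2]-.138
    print('t',s['time_s'],'x',round(x,4),'z',round(z,4),'r',round(np.hypot(x,z),4),'theta',round(np.radians(50)-np.arctan2(z,-x),4),'F',np.round(s['wrist_force'],1),'M',np.round(s['torque'],2),'gap',s['finger_gap'],s['grip_force'])
E
python3 - <<'E'
from h import *
lev(); st()
E
```

```text
t 16.65 x -0.092 z 0.1058 r 0.1402 theta 0.0174 F [-1.5 -6.   1.9] M [-0.53  0.31  0.19] gap 0.21509334848522765 59.59823548793793
{'time_s': 16.65, 'joint_positions': [-0.014, 0.0695, 1.7105, -0.0035, 1.3622, -1.4861], 'joint_vel': [0.0015, 0.0004, 0.0012, 0.0001, -0.0005, -0.0016], 'effort': [2.4412, -30.7107, -28.714, 1.32, -0.5984, 0.1968], 'eef_pos': [0.5017, 0.0782, 0.2438], 'ee_rot': [-0.1537, -3.1374, 0.0054], 'wrist_force': [-1.5424, -5.9614, 1.9142], 'torque': [-0.5298, 0.3073, 0.1924], 'grip_force': 59.5982, 'finger_gap': 0.2151}
```

Run:
```python
import numpy as np
a0=.855
for f in np.arange(0,.86,.03): print(round(f,2),(14.02*(np.cos(a0-f)-np.cos(a0))).round(2),(14.02*(np.sin(a0)-np.sin(a0-f))).round(2))
```

```text
0.0 0.0 0.0
0.03 0.31 0.28
0.06 0.62 0.57
0.09 0.91 0.87
0.12 1.2 1.18
0.15 1.48 1.49
0.18 1.75 1.82
0.21 2.0 2.15
0.24 2.25 2.49
0.27 2.49 2.84
0.3 2.72 3.19
0.33 2.93 3.55
0.36 3.14 3.92
0.39 3.33 4.29
0.42 3.51 4.67
0.45 3.69 5.05
0.48 3.85 5.44
0.51 3.99 5.84
0.54 4.13 6.24
0.57 4.25 6.64
0.6 4.37 7.04
0.63 4.47 7.45
0.66 4.55 7.86
0.69 4.63 8.28
0.72 4.69 8.69
0.75 4.74 9.11
0.78 4.78 9.53
0.81 4.81 9.95
0.84 4.82 10.37
```

step_arm:
  rows:
    - [0.31,-0.07,0.28,0,-1]
    - [0.62,-0.07,0.57,0,-1]
    - [0.91,-0.07,0.87,0,-1]
    - [1.2,-0.07,1.18,0,-1]
    - [1.2,-0.07,1.18,0,-1]

```text
time_s: 17.15
eef_pos: [0.492, 0.0791, 0.2343]
ee_rot: [0.153, 3.131, -0.004]
wrist_force: [-0.6, -4.1, 7.2]
finger_gap: 0.214
grip_force: 60.2
```

step_arm:
  rows:
    - [0.28,0,0.31,0,-1]
    - [0.28,0,0.31,0,-1]

```text
time_s: 17.35
eef_pos: [0.4898, 0.0793, 0.2318]
ee_rot: [0.153, 3.129, -0.004]
wrist_force: [0.1, -5.0, 8.9]
finger_gap: 0.219
grip_force: 60.5
```

step_arm:
  rows:
    - [0.27,0,0.33,0,-1]
    - [0.27,0,0.33,0,-1]

```text
time_s: 17.55
eef_pos: [0.4875, 0.0795, 0.2291]
ee_rot: [0.153, 3.128, -0.004]
wrist_force: [-0.2, -4.4, 10.9]
finger_gap: 0.216
grip_force: 60.7
```

Run:
```python
from h import *
lev()
```

```text
t 17.55 x -0.1062 z 0.0911 r 0.1399 theta 0.1639 F [-0.2 -4.4 10.9] M [-0.49 -0.38  0.24] gap 0.2158994742594828 60.65132260322571
```

step_arm:
  rows:
    - [0.25,0,0.33,0,-1]
    - [0.25,0,0.33,0,-1]

```text
time_s: 17.75
eef_pos: [0.4854, 0.0797, 0.2264]
ee_rot: [0.153, 3.127, -0.004]
wrist_force: [-1.8, -5.5, 12.2]
finger_gap: 0.213
grip_force: 61.1
```

step_arm:
  rows:
    - [0.25,0,0.34,0,-1]
    - [0.25,0,0.34,0,-1]

```text
time_s: 17.95
eef_pos: [0.4834, 0.0799, 0.2237]
ee_rot: [0.153, 3.126, -0.004]
wrist_force: [-3.2, -4.6, 14.7]
finger_gap: 0.214
grip_force: 61.5
```

step_arm:
  rows:
    - [0.24,0,0.35,0,-1]
    - [0.24,0,0.35,0,-1]

```text
time_s: 18.15
eef_pos: [0.4815, 0.0801, 0.2209]
ee_rot: [0.152, 3.125, -0.004]
wrist_force: [-2.6, -4.6, 17.7]
finger_gap: 0.216
grip_force: 61.9
```

Run:
```python
from h import *
lev()
```

```text
t 18.15 x -0.1123 z 0.0829 r 0.1396 theta 0.237 F [-2.6 -4.6 17.7] M [-0.56 -0.12  0.15] gap 0.2157643690648076 61.875008940696716
```

step_arm:
  rows:
    - [0.23,0,0.35,0,-1]
    - [0.23,0,0.35,0,-1]

```text
time_s: 18.35
eef_pos: [0.4776, 0.0804, 0.2152]
ee_rot: [0.153, 3.129, -0.004]
wrist_force: [-2.1, -4.6, 10.5]
finger_gap: 0.216
grip_force: 60.7
```

step_arm:
  rows:
    - [0.22,0,0.36,0,-1]
    - [0.22,0,0.36,0,-1]

```text
time_s: 18.55
eef_pos: [0.4752, 0.0807, 0.2114]
ee_rot: [0.153, 3.13, -0.004]
wrist_force: [-1.6, -4.2, 11.3]
finger_gap: 0.213
grip_force: 60.9
```

step_arm:
  rows:
    - [0.21,0,0.37,0,-1]
    - [0.21,0,0.37,0,-1]

```text
time_s: 18.75
eef_pos: [0.4734, 0.0809, 0.2081]
ee_rot: [0.153, 3.129, -0.004]
wrist_force: [-3.9, -4.6, 12.8]
finger_gap: 0.216
grip_force: 61.4
```

Run:
```python
from h import *
lev()
```

```text
t 18.75 x -0.1204 z 0.0701 r 0.1394 theta 0.3454 F [-3.9 -4.6 12.8] M [-0.6  -0.17  0.12] gap 0.21591664792845205 61.4032244682312
```

Click 1 was at θ≈0.25, where the push fell from 17.7 to 10.5 N.

step_arm:
  rows:
    - [0.19,0,0.37,0,-1]
    - [0.19,0,0.37,0,-1]

```text
time_s: 18.95
eef_pos: [0.4717, 0.081, 0.2049]
ee_rot: [0.152, 3.129, -0.004]
wrist_force: [-3.8, -5.1, 15.1]
finger_gap: 0.214
grip_force: 61.7
```

step_arm:
  rows:
    - [0.18,0,0.38,0,-1]
    - [0.18,0,0.38,0,-1]

```text
time_s: 19.15
eef_pos: [0.4703, 0.0811, 0.2018]
ee_rot: [0.152, 3.128, -0.005]
wrist_force: [-4.3, -4.3, 17.4]
finger_gap: 0.211
grip_force: 62.3
```

step_arm:
  rows:
    - [0.18,0,0.38,0,-1]
    - [0.18,0,0.38,0,-1]

```text
time_s: 19.35
eef_pos: [0.4674, 0.0814, 0.196]
ee_rot: [0.153, 3.131, -0.004]
wrist_force: [-2.8, -4.1, 11.2]
finger_gap: 0.213
grip_force: 61.1
```

step_arm:
  rows:
    - [0.16,0,0.39,0,-1]
    - [0.16,0,0.39,0,-1]

```text
time_s: 19.55
eef_pos: [0.4657, 0.0816, 0.1919]
ee_rot: [0.152, 3.131, -0.004]
wrist_force: [-3.1, -5.5, 10.0]
finger_gap: 0.215
grip_force: 61.2
```

Run:
```python
from h import *
lev()
```

```text
t 19.55 x -0.1282 z 0.0539 r 0.139 theta 0.4747 F [-3.1 -5.5 10. ] M [-0.58 -0.17  0.14] gap 0.21540670174469512 61.24302685260773
```

Click 2 was at θ≈0.41, from 17.4 to 11.2 N.

step_arm:
  rows:
    - [0.14,0,0.4,0,-1]
    - [0.14,0,0.4,0,-1]

```text
time_s: 19.75
eef_pos: [0.4644, 0.0817, 0.1884]
ee_rot: [0.153, 3.131, -0.004]
wrist_force: [-4.3, -4.2, 13.2]
finger_gap: 0.212
grip_force: 61.9
```

step_arm:
  rows:
    - [0.14,0,0.4,0,-1]
    - [0.14,0,0.4,0,-1]

```text
time_s: 19.95
eef_pos: [0.4631, 0.0819, 0.1847]
ee_rot: [0.152, 3.131, -0.004]
wrist_force: [-4.9, -5.3, 13.4]
finger_gap: 0.21
grip_force: 62.1
```

step_arm:
  rows:
    - [0.12,0,0.4,0,-1]
    - [0.12,0,0.4,0,-1]

```text
time_s: 20.15
eef_pos: [0.4616, 0.082, 0.1799]
ee_rot: [0.152, 3.132, -0.005]
wrist_force: [-2.5, -4.3, 6.0]
finger_gap: 0.215
grip_force: 60.9
```

step_arm:
  rows:
    - [0.12,0,0.4,0,-1]
    - [0.12,0,0.4,0,-1]

```text
time_s: 20.35
eef_pos: [0.4602, 0.0821, 0.1752]
ee_rot: [0.152, 3.132, -0.004]
wrist_force: [-2.2, -4.8, 8.0]
finger_gap: 0.218
grip_force: 61.5
```

Run:
```python
from h import *
lev()
```

```text
t 20.35 x -0.1336 z 0.0372 r 0.1387 theta 0.601 F [-2.2 -4.8  8. ] M [-0.67 -0.25  0.16] gap 0.2177161189424199 61.45510911941528
```

Click 3 was at θ≈0.55, from 13.4 to 6.0 N. I expect click 4 near θ≈0.70.

step_arm:
  rows:
    - [0.1,0,0.41,0,-1]
    - [0.1,0,0.41,0,-1]

```text
time_s: 20.55
eef_pos: [0.4593, 0.0822, 0.1713]
ee_rot: [0.152, 3.132, -0.004]
wrist_force: [-1.6, -5.2, 9.2]
finger_gap: 0.214
grip_force: 61.7
```

step_arm:
  rows:
    - [0.08,0,0.41,0,-1]
    - [0.08,0,0.41,0,-1]

```text
time_s: 20.75
eef_pos: [0.4584, 0.0823, 0.1674]
ee_rot: [0.152, 3.133, -0.004]
wrist_force: [-3.4, -4.4, 10.3]
finger_gap: 0.219
grip_force: 62.2
```

step_arm:
  rows:
    - [0.04,0,0.21,0,-1]
    - [0.04,0,0.21,0,-1]

```text
time_s: 20.95
eef_pos: [0.4581, 0.0823, 0.1657]
ee_rot: [0.152, 3.133, -0.005]
wrist_force: [-4.9, -5.6, 12.9]
finger_gap: 0.219
grip_force: 62.5
```

Run:
```python
from h import *
lev()
```

```text
t 20.95 x -0.1358 z 0.0277 r 0.1386 theta 0.6713 F [-4.9 -5.6 12.9] M [-0.75  0.17  0.1 ] gap 0.21893138095919895 62.52667307853699
```

Rising onto the fourth tooth.

step_arm:
  rows:
    - [0.04,0,0.21,0,-1]
    - [0.04,0,0.21,0,-1]

```text
time_s: 21.15
eef_pos: [0.4578, 0.0824, 0.1639]
ee_rot: [0.152, 3.132, -0.004]
wrist_force: [-5.3, -4.4, 14.5]
finger_gap: 0.215
grip_force: 62.9
```

step_arm:
  rows:
    - [0.03,0,0.21,0,-1]
    - [0.03,0,0.21,0,-1]

```text
time_s: 21.35
eef_pos: [0.4575, 0.0824, 0.162]
ee_rot: [0.152, 3.133, -0.005]
wrist_force: [-5.2, -4.2, 15.5]
finger_gap: 0.215
grip_force: 63.0
```

Run:
```python
from h import *
lev()
```

```text
t 21.35 x -0.1364 z 0.024 r 0.1385 theta 0.6985 F [-5.2 -4.2 15.5] M [-0.57  0.31  0.18] gap 0.21498725740163993 63.04423928260803
```

step_arm:
  rows:
    - [0.03,0,0.21,0,-1]
    - [0.03,0,0.21,0,-1]

```text
time_s: 21.55
eef_pos: [0.4573, 0.0824, 0.1602]
ee_rot: [0.152, 3.133, -0.005]
wrist_force: [-7.4, -4.9, 17.9]
finger_gap: 0.217
grip_force: 63.4
```

Run:
```python
from h import *
lev()
```

```text
t 21.55 x -0.1366 z 0.0222 r 0.1384 theta 0.7116 F [-7.4 -4.9 17.9] M [-0.76  0.35  0.01] gap 0.21696146933192367 63.39755415916443
```

step_arm:
  rows:
    - [0.03,0,0.15,0,-1]
    - [0.03,0,0.15,0,-1]

```text
time_s: 21.75
eef_pos: [0.4568, 0.0824, 0.1574]
ee_rot: [0.152, 3.132, -0.004]
wrist_force: [-3.0, -5.6, 8.2]
finger_gap: 0.211
grip_force: 61.9
```

Run:
```python
from h import *
lev()
```

```text
t 21.75 x -0.1371 z 0.0194 r 0.1385 theta 0.732 F [-3.  -5.6  8.2] M [-0.69 -0.19  0.06] gap 0.21146412457782338 61.939900517463684
```

Click 4 was at θ≈0.715, from 17.9 to 8.2 N, and the lever is well short of the fifth tooth (about 0.865). I'll hold here and check.

step_arm:
  rows:
    - [0,0,0,0,-1]
    - [0,0,0,0,-1]
    - [0,0,0,0,-1]
    - [0,0,0,0,-1]
    - [0,0,0,0,-1]
    - [0,0,0,0,-1]

```text
time_s: 22.35
eef_pos: [0.4568, 0.0824, 0.1573]
ee_rot: [0.152, 3.133, -0.004]
wrist_force: [-3.7, -4.1, 8.8]
finger_gap: 0.215
grip_force: 62.0
```

Run:
```python
from h import *
lev(); snap('wrist','w6')
```

```text
t 22.35 x -0.1371 z 0.0193 r 0.1384 theta 0.733 F [-3.7 -4.1  8.8] M [-0.69 -0.17  0.11] gap 0.21527908191528938 62.041271924972534
```

View pics/w6.png

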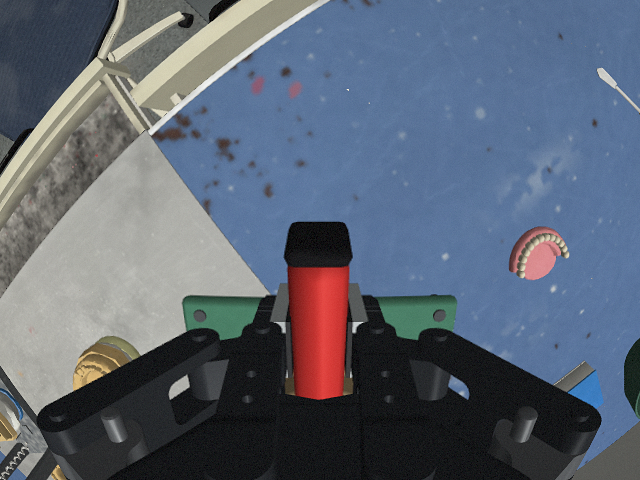

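The red grip (318,320) sits between the pads with the lever steady, and the denture and cast are untouched. I'm handing in.

```bash
python3 -c "
from station import *
print(hand_in())"
```

```text
the job is handed in; nothing more can be done
None
```

I turned all three knobs clockwise to their stops, pressed the lever down exactly four clicks counted by feel, and handed the job in at about 22 s with the gripper still holding the red grip.

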